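# Seat a square bearing cover flange-down in the jig pocket

### The job

The square-flanged bearing cover is lying on its side on the plywood jig board. Tip it over onto its flange, boss up, and slide it along the board into the square pocket until it is fully home, its flange level with the board all round. Keep it low over the board rather than lifting it up high, and leave the other hardware where it is.

Things in the scene. Friction and masses are not known exactly. Their poses are not given: they have to be found in the camera images.
- cover: aluminium cover: SQUARE flange 100 x 100 x 12 mm, closed round boss 52 mm across, 45 mm long, on one face; 0.5 kg. Starts on its side on the board, on a flange edge and the boss end, boss pointing roughly away from the pocket, 28 deg below level. Origin: centre of the flange's flat face (no boss); z from there along the boss, x, y parallel to flange edges; +x edge uppermost at first
- board: plywood jig board fixed to the bench, 500 x 190 mm, 18 mm thick, with a square pocket near one end; origin at the centre of its underside (bench level), x along its length towards the pocket end, z up
- pocket (a point): centre of the floor of the square pocket in the board: the pocket is 108 x 108 mm and 12 mm deep (floor 6 mm above the bench, rim 18 mm above it), square with the board, its centre 130 mm from the board's centre along the board's x
- bolt_a: hex bolt 150 mm long with a nut on its end, 36 mm across flats, lying across the far end of the board, on the board; origin under its middle, x along it
- bolt_b: hex bolt 180 mm long with a nut on its end, 36 mm across flats, lying on the bench beside the board; origin under its middle, x along it
- flange_nut: large steel nut, round flange 84 mm across and hexagon 60 mm across flats, 44 mm high, standing flange-down on the bench; origin at the centre of its underside
- round_cover: another aluminium cover, with a ROUND flange 100 mm across and 12 mm thick and a boss 52 mm across, 52 mm high in all, standing on the bench beside the board; not the one for this job; origin at the centre of its underside
- oil_can: small closed steel can, 60 mm across, 70 mm high, standing on the bench; origin at the centre of its underside
- wrench: steel wrench 200 mm long, lying on the bench past the pocket end of the board; x along it
Things that resemble listed ones, but are neither listed nor needed, are in the scene too. What is shaped like the cover but green is not meant.

How it is judged:
By the outcome, as a careful person would: the job done as asked, in the order asked, and still so for the second after the job is handed in, with the robot touching nothing.
It also fails if it takes over 72 s, if anything falls off the work surface, if the arm or the gripper's body presses on something with over 40 N, if the wrist force passes 120 N, or if a joint passes its speed limit or range.

### The arm

A 6-joint arm with a two-finger parallel gripper is mounted at the origin on the work surface. World frame = base frame: x ahead of the robot, y to its left, z up, the work surface at z = 0. Lengths are in m, angles in degrees, forces in N, time in s.
With the tool pointing down it reaches from about 0.325 to 0.85 m from the base axis. Payload 15.5 kg.
Tool frame: the origin (TCP) lies at the very end of the fingers, on their centre line; the grasp point (between the pads) lies arm.grip_depth behind it (arm.grip_depth is the distance from the TCP to the grasp point, in m); z points along the fingers, y is the line along which they close (so a half turn about z gives the same grasp; the last joint's range is limited). The gripper opens to 91 mm and grips with 3 to 60 N. Pads are 32 mm wide; open, the fingers measure 118 mm over their backs; the gripper's body (76 mm by 178 mm) begins 60 mm behind the grasp point.
Start: joints at [64.372, 28.281, 77.091, -0, 74.628, -5.472], TCP at [0.215, 0.587, 0.214] pointing down, gripper open.
Joint ranges: [-166.48, 166.48], [-47.26, 123.95], [12.59, 153.08], [-70.14, 250.14], [6.76, 159.57], [-176.63, 176.63]. Speed limits (degrees/s): [108.29, 108.29, 147.25, 172.46, 172.46, 172.46].

### API

Orientations are given as a 3x3 rotation matrix whose columns are the frame's x, y, z axes.
In Python, from rig import arm gives the robot as it stands. Calls block until the motion is done:
- arm.move_to(position, orientation): joint-space move of the TCP to a pose.
- arm.move_l(position, orientation=None, feed=0.15): straight line of the TCP; orientation=None keeps the orientation; feed is the mean speed in m/s.
- arm.move_joints(angles): joint-space move.
- arm.grip(opening): finger opening in m; the grip force is fixed at half the most; returns when the fingers have stopped.
- arm.sleep(seconds).
- arm.solve_ik(position, orientation): joint angles nearest the present ones, or None.
- arm.snapshot(name): name is "scene" or "side" or "wrist"; returns the picture (384x512x3 uint8, red, green, blue); there is no depth.
- arm.get_calibration(name): a dict with "intrinsics" (3x3 intrinsics, pixels), "cam_to_world" (4x4, takes a point from camera to world coordinates). Camera axes: x right, y down, z forward; pixel columns grow to the right and rows downward; lengths in m; the calibration is good to about 2 mm. A picture is of the moment at which its call begins: read the wrist's pose just before it. get_calibration takes no time and is no camera call; for the wrist camera it gives the pose at the moment of the call.
A pose or a line that the arm cannot do raises arm.Unreachable and nothing moves.
- arm.sign_off(): hands the job in; it is judged then, once.
Readings, each from a call of its own:
- arm.current_t(): time.
- arm.current_joint_positions(): joint angles.
- arm.current_dq(): joint speeds.
- arm.current_tau(): joint torques, N m.
- arm.current_ee_pos(): TCP position.
- arm.current_tool_rot(): TCP orientation.
- arm.current_force(): force on the tool from outside, world axes, zero at the start.
- arm.current_torque(): the same for the moment, N m.
- arm.current_width(): finger opening in m.
- arm.current_grasp_force(): force on a finger pad.
Only numpy, scipy, OpenCV 4.12 (cv2) and the standard library are available. Lean on these libraries where they do the work, as an engineer would, in place of code of your own. Each camera call takes 0.05 s, during which the arm holds its last target. There are 200 camera calls.

## Working session

There is one attempt and no reset: what is moved stays moved. The work goes in short steps, each a Python script; the robot and the scene stay as the last script left them, time stands still between calls to the robot, and variables do not carry over. Pictures are saved under pics/ and viewed, at most 12 in all, crops included, and the job is handed in when it is done.

```bash
ls; mkdir -p pics
python3 - <<'E'
from rig import arm
import cv2,numpy as np
for n in("scene","side","wrist"):
    c=arm.get_calibration(n); im=arm.snapshot(n); cv2.imwrite(f"pics/{n}0.png",im[...,::-1])
    print(n,c["intrinsics"].round(1).tolist(),c["cam_to_world"].round(4).tolist())
a=cv2.imread("pics/scene0.png");b=cv2.imread("pics/side0.png")
print(arm.grip_depth,arm.current_t())
E
```

```text
pics
scene [[367.1, 0.0, 259.4], [0.0, 367.1, 192.5], [0.0, 0.0, 1.0]] [[0.1871, 0.6182, -0.7634, 1.4711], [0.9822, -0.104, 0.1564, -0.2016], [0.0173, -0.7791, -0.6267, 0.7884], [0.0, 0.0, 0.0, 1.0]]
side [[461.5, 0.0, 256.3], [0.0, 461.5, 188.0], [0.0, 0.0, 1.0]] [[0.6614, -0.4112, 0.6273, -0.2384], [-0.7499, -0.3444, 0.5649, -0.7324], [-0.0162, -0.844, -0.5362, 0.7403], [0.0, 0.0, 0.0, 1.0]]
wrist [[330.8, 0.0, 249.3], [0.0, 330.8, 191.3], [0.0, 0.0, 1.0]] [[0.3443, 0.9109, 0.2274, 0.1523], [0.9388, -0.334, -0.0838, 0.6102], [-0.0004, 0.2423, -0.9702, 0.3842], [0.0, 0.0, 0.0, 1.0]]
0.0188 0.15
```

View pics/scene0.png

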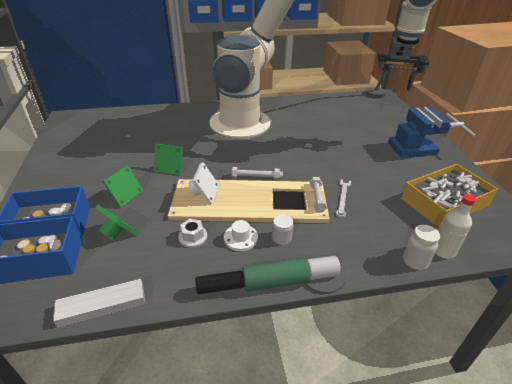

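View pics/side0.png

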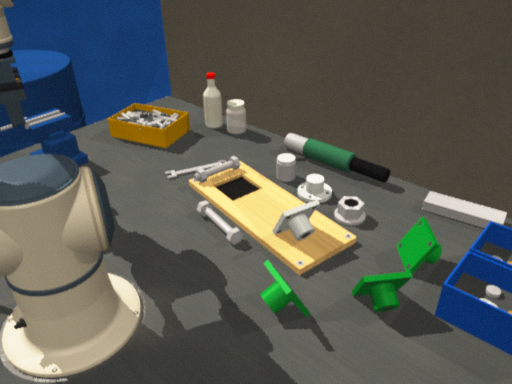

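The scene view shows the board at about (170–328, 180–220) with the pocket at (290,200), bolt_a at (318,195) and the cover leaning at (205,183). The boss points left in the picture, towards world −y. In the side view the cover is at (297,218) and the pocket at (238,187).

```bash
cat > h.py <<'E'
import cv2,numpy as np
def ray(c,uv):
    K,T=c["intrinsics"],c["cam_to_world"]
    d=T[:3,:3]@np.linalg.inv(K)@np.array([uv[0],uv[1],1.]); return T[:3,3],d
def onplane(c,uv,z):
    o,d=ray(c,uv); return (o+d*(z-o[2])/d[2])
def tri(c1,u1,c2,u2):
    o1,d1=ray(c1,u1);o2,d2=ray(c2,u2)
    s=np.linalg.lstsq(np.c_[d1,-d2],o2-o1,rcond=None)[0]
    a,b=o1+d1*s[0],o2+d2*s[1]; return (a+b)/2,np.linalg.norm(a-b)
E
python3 - <<'E'
from rig import arm
from h import *
for n,box in(("scene",(160,160,190,80)),("side",(170,140,200,140))):
    im=cv2.imread(f"pics/{n}0.png");c=arm.get_calibration(n)
    hsv=cv2.cvtColor(im,cv2.COLOR_BGR2HSV)
    m=((hsv[...,0]>8)&(hsv[...,0]<32)&(hsv[...,1]>70)&(hsv[...,2]>100)).astype(np.uint8)
    k=np.zeros_like(m);x,y,w,h=box;k[y:y+h,x:x+w]=1;m*=k
    # rectify top plane z=.018 : 1px = 1mm, X 0.2..0.8 (rows), Y -0.4..0.4 (cols)
    P=np.linalg.inv(c["cam_to_world"])[:3]
    H=c["intrinsics"]@P[:,[0,1,3]]; H[:,2]+= .018*(c["intrinsics"]@P[:,2])
    A=np.array([[0,.001,.3],[.001,0,-.4],[0,0,1]])  # (col,row)->X=.3+.001row, Y=-.4+.001col
    r=cv2.warpPerspective(im,H@A,(800,500),flags=cv2.INTER_LINEAR|cv2.WARP_INVERSE_MAP)
    rm=cv2.warpPerspective(m,H@A,(800,500),flags=cv2.INTER_NEAREST|cv2.WARP_INVERSE_MAP)
    cs,_=cv2.findContours(cv2.morphologyEx(rm,cv2.MORPH_OPEN,np.ones((7,7))),0,2)
    cn=max(cs,key=cv2.contourArea);print(n,cv2.minAreaRect(cn))
    cv2.imwrite(f"pics/{n}_rect.png",r)
    x,y,w,h=(180,155,160,75) if n=="scene" else (185,150,180,120)
    cv2.imwrite(f"pics/{n}_crop.png",cv2.resize(im[y:y+h,x:x+w],None,fx=4.4,fy=4.4,interpolation=cv2.INTER_CUBIC))
a=cv2.imread("pics/scene_crop.png");b=cv2.imread("pics/side_crop.png")
print(a.shape,b.shape)
A=cv2.imread("pics/scene_rect.png")[100:400,150:650];B=cv2.imread("pics/side_rect.png")[100:400,150:650]
cv2.imwrite("pics/rects.png",np.vstack([A,B]))
E
```

```text
scene ((350.03570556640625, 259.60321044921875), (504.98785400390625, 216.62237548828125), 11.212101936340332)
side ((347.7841491699219, 246.01544189453125), (517.8860473632812, 209.82359313964844), 11.412551879882812)
(330, 704, 3) (528, 792, 3)
```

View pics/rects.png

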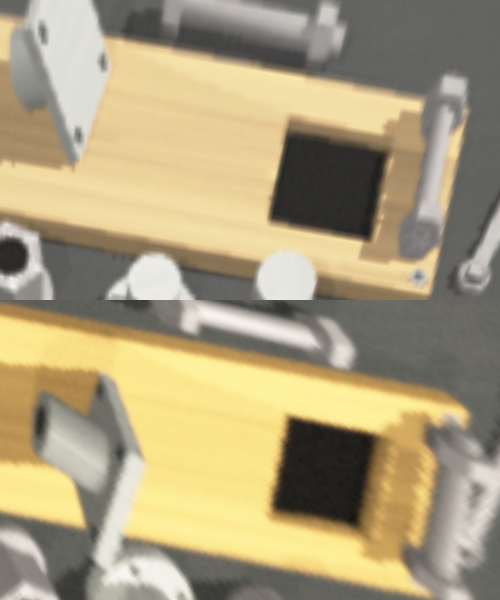

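View pics/side_crop.png

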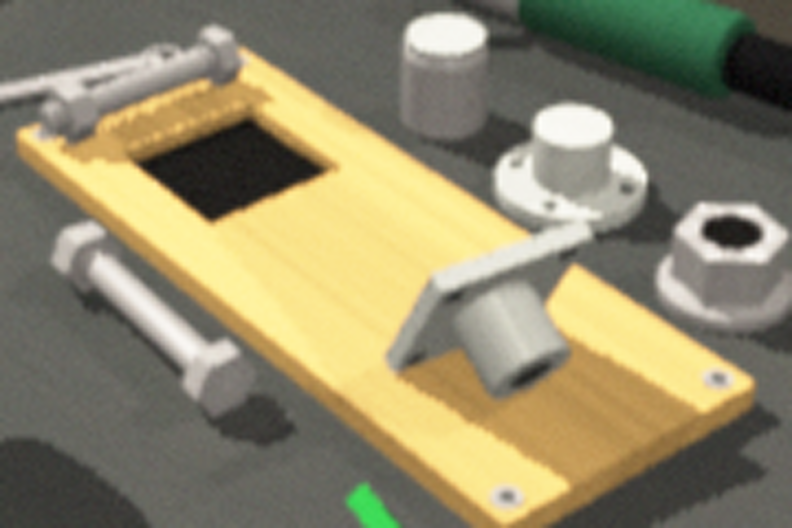

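The rectified views put the board at about 11.3° yaw, with board x ≈ (0.20, 0.98) and the centre near (0.555, −0.05). The cover is yawed somewhat against the board. Next I take a wrist view from above the board.

Run:
```python
from rig import arm
from h import *
import pickle
R=arm.current_tool_rot();print(R.round(3).tolist())
arm.move_to([.50,-.05,.30],R)
c=arm.get_calibration("wrist");im=arm.snapshot("wrist")
pickle.dump(c,open("w1.pkl","wb"))
cv2.imwrite("pics/w1.png",im[...,::-1]);print(arm.current_t(),c["cam_to_world"].round(3).tolist())
cv2.imwrite("pics/w1v.png",cv2.resize(im[...,::-1],(800,600),interpolation=cv2.INTER_CUBIC))
```

```text
[[-0.939, 0.345, -0.0], [0.345, 0.939, -0.001], [0.0, -0.001, -1.0]]
2.6917 [[0.344, 0.911, 0.227, 0.437], [0.939, -0.333, -0.083, -0.026], [-0.0, 0.242, -0.97, 0.471], [0.0, 0.0, 0.0, 1.0]]
```

View pics/w1v.png

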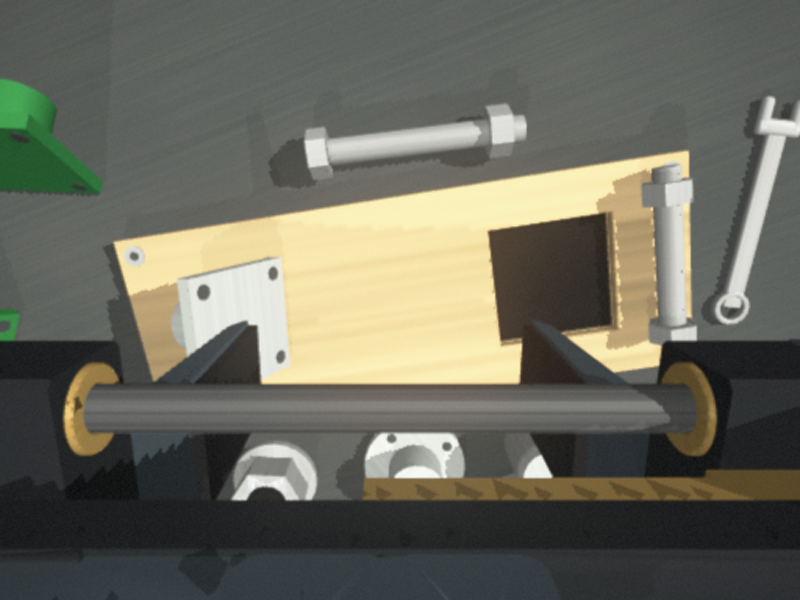

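In the wrist view (800 px wide), the pocket rim corners are (489,232), (607,213), (617,327) and (503,345). The board corners are (114,243) and (688,152). The cover's flat face has its top-left corner at (180,279), its bottom edge running (280,258) to (290,366), and a finger hides the last corner.

Run:
```python
from rig import arm
from h import *
import pickle
c=pickle.load(open("w1.pkl","rb"));s=.64
f=lambda u,v,z:onplane(c,(u*s,v*s),z)
P=[f(489,232,.018),f(607,213,.018),f(617,327,.018),f(503,345,.018)]
print("pocket",np.round(P,4).tolist(),[round(np.linalg.norm(P[i]-P[i-1]),4) for i in range(4)],np.mean(P,0).round(4))
B=[f(114,243,.018),f(688,152,.018)];d=B[1]-B[0];print("board",np.round(B,4).tolist(),np.linalg.norm(d))
bx=d/np.linalg.norm(d);by=np.array([-bx[1],bx[0],0]);print("bx",bx)
ctr=(B[0]+B[1])/2-by*.095;print("centre",ctr,"pocket pred",ctr+.13*bx, "pocket x dir from edges",(P[1]-P[0]),(P[2]-P[3]))
T=f(180,279,.1119);Q=[f(280,258,.0236),f(290,366,.0236)]
print("cover",T.round(4),np.round(Q,4).tolist(),np.linalg.norm(Q[0]-Q[1]),np.linalg.norm(T-Q[0]))
# side image checks (crop origin 185,150 scale 4.4)
cs=arm.get_calibration("side");g=lambda u,v,z:onplane(cs,(185+u/4.4,150+v/4.4),z)
print("side: contact corner",g(390,368,.018).round(4),"top edge",g(440,272,.112).round(4),g(585,225,.112).round(4))
```

```text
pocket [[0.5166, 0.0377, 0.018], [0.536, 0.1387, 0.018], [0.6397, 0.1217, 0.018], [0.6205, 0.0186, 0.018]] [np.float64(0.1057), np.float64(0.1028), np.float64(0.1051), np.float64(0.1048)] [0.5782 0.0792 0.018 ]
board [[0.4126, -0.2747, 0.018], [0.5099, 0.2154, 0.018]] 0.4996709805123062
bx [0.19481361 0.98084028 0.        ]
centre [ 0.55444044 -0.0481677   0.018     ] pocket pred [0.57976621 0.07934153 0.018     ] pocket x dir from edges [0.01942966 0.10095808 0.        ] [0.01920937 0.10304973 0.        ]
cover [ 0.4567 -0.191   0.1119] [[0.4745, -0.1415, 0.0236], [0.5704, -0.1722, 0.0236]] 0.10065271442686131 0.10283565732075155
side: contact corner [ 0.4735 -0.147   0.018 ] top edge [ 0.4616 -0.1909  0.112 ] [ 0.5478 -0.2242  0.112 ]
```

View pics/scene_crop.png

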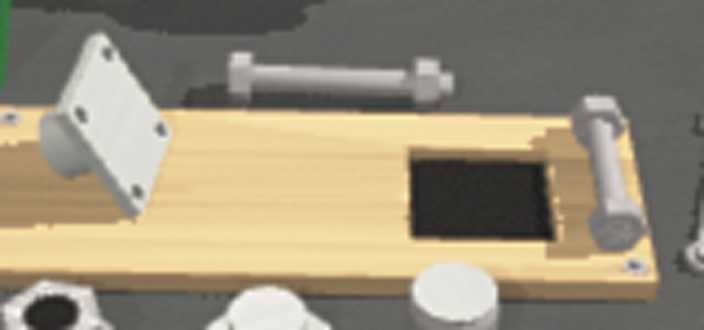

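The measurements agree. The pocket centre is about (0.579, 0.079), from the rim corners and again from the board corners. The cover's edges measure 100.7 and 102.8 mm against the true 100 mm. Now I plan the boss grasp and check the tipping path with IK.

```bash
cat >> h.py <<'E'
U=np.array([0,0,1.]);C,S=np.cos,np.sin;r=np.radians
PSI=71.5  # heading of n (deg)
n=np.array([C(r(PSI)),S(r(PSI)),0]);e=np.cross(U,n)   # n, e, U right-handed
A0=np.array([.5225,-.1569])   # mid of flat-face bottom edge
def cover_axes(t):  # t: tip angle 0..118 ; cover x and z
    th=r(28-t)
    return -S(th)*n+C(th)*U, -C(th)*n-S(th)*U
def tool(t,a,zg,lift,flip,adv=0):
    """TCP pose & R holding boss at zg, tool at angle a from -z towards -x, lowest flange/boss corner lift over board"""
    x,z=cover_axes(t)
    low=min((px*x+pz*z)[2] for px,pz in((-.05,0),(-.05,.012),(-.026,.057),(.05,0)))
    O=np.r_[A0,0]+.05*cover_axes(0)[0]*[1,1,0]  # start origin, horizontal
    # keep the flat-face bottom edge at its place (adv along n)
    O=np.r_[A0,0]+(.05*x)*[1,1,0]+adv*n; O[2]=.018+lift-low
    G=O+zg*z; d=-C(r(a))*z-S(r(a))*x
    Y=e*flip; R=np.c_[np.cross(Y,d),Y,d]
    return G+.0188*d,R,G
E
python3 - <<'E'
from rig import arm
from h import *
cs=arm.get_calibration("scene");g=lambda u,v,z:onplane(cs,(180+u/4.4,155+v/4.4),z)
q=[g(168,130,.0236),g(136,215,.0236),g(98,34,.112),g(57,105,.112)]
for p in q:print(p.round(4))
for a,b in((q[0],q[1]),(q[2],q[3])):
    v=b-a;print(np.linalg.norm(v),np.degrees(np.arctan2(v[1],v[0])))
for flip in(1,-1):
  for a in(60,68,75):
    print(flip,a,tool(0,a,.038,0,flip)[0].round(3),[None if (q:=arm.solve_ik(*tool(t,a,.038,.004,flip)[:2])) is None else np.round(q).astype(int).tolist() for t in(0,30,60,90,118)])
E
```

```text
[ 0.4738 -0.141   0.0236]
[ 0.5707 -0.174   0.0236]
[ 0.4645 -0.1872  0.112 ]
[ 0.5479 -0.2212  0.112 ]
0.10234819886202248 -18.826544526978623
0.09001696682264303 -22.219275782790763
1 60 [ 0.509 -0.196  0.04 ] [[-55, 54, 87, 44, 84, 120], [-42, 39, 95, 29, 61, 138], None, [-2, 40, 93, -35, 62, -143], [9, 55, 85, -50, 83, -125]]
1 68 [ 0.509 -0.197  0.038] [[-52, 50, 89, 41, 78, 123], [-38, 37, 96, 23, 56, 146], [-17, 34, 97, -13, 50, -171], [1, 44, 91, -41, 67, -136], [11, 59, 82, -54, 89, -123]]
1 75 [ 0.508 -0.199  0.036] [[-50, 47, 91, 38, 72, 126], [-34, 35, 97, 16, 53, 154], [-13, 35, 96, -22, 52, -161], [4, 47, 90, -45, 72, -132], [12, 63, 80, -57, 95, -121]]
-1 60 [ 0.509 -0.196  0.04 ] [[-55, 54, 87, 44, 84, -60], [-42, 39, 95, 29, 61, -42], [-22, 33, 97, -3, 50, -2], [-2, 40, 93, -35, 62, 37], [9, 55, 85, -50, 83, 55]]
-1 68 [ 0.509 -0.197  0.038] [[-52, 50, 89, 41, 78, -57], [-38, 37, 96, 23, 56, -34], [-17, 34, 97, -13, 50, 9], [1, 44, 91, -41, 67, 44], [11, 59, 82, -54, 89, 57]]
-1 75 [ 0.508 -0.199  0.036] [[-50, 47, 91, 38, 72, -54], [-34, 35, 97, 16, 53, -26], [-13, 35, 96, -22, 52, 19], [4, 47, 90, -45, 72, 48], [12, 63, 80, -57, 95, 59]]
```

Run:
```python
from rig import arm
from h import *
a=62
p,R,G=tool(0,a,.038,0,-1);d=R[:,2]
pre=p-.12*d
print(p.round(3),pre.round(3),G.round(3))
arm.move_to(pre+[0,0,.13],R)
arm.move_l(pre,feed=.2)
arm.move_l(p-.03*d,feed=.15)
print("F",arm.current_force().round(1))
arm.move_l(p,feed=.06);print("F",arm.current_force().round(1),arm.current_t())
for k in("side","scene"): cv2.imwrite(f"pics/{k}2.png",arm.snapshot(k)[...,::-1])
a=cv2.imread("pics/side2.png")[130:270,180:360];b=cv2.imread("pics/scene2.png")[130:230,150:330]
cv2.imwrite("pics/m2.png",np.vstack([cv2.resize(a,None,fx=2.4,fy=2.4,interpolation=2),cv2.resize(b,None,fx=2.4,fy=2.4,interpolation=2)]))
```

```text
[ 0.509 -0.196  0.039] [ 0.478 -0.291  0.107] [ 0.504 -0.211  0.05 ]
F [-0.4 -1.2  0.6]
F [ 0.2  0.4 -0.4] 6.1583
```

View pics/m2.png

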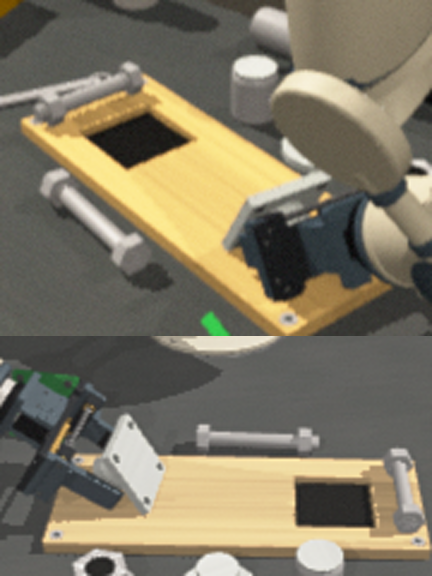

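The fingers straddle the boss behind the flange and the cover hasn't moved. Now I grip and tip it, staying a few millimetres above the board.

Run:
```python
from rig import arm
from h import *
a=62
arm.grip(.045);print("w",arm.current_width(),arm.current_grasp_force(),arm.current_force().round(1))
prev=arm.current_ee_pos()
for t in list(range(0,108,12))+[108,118]:
    p,R,G=tool(t,a,.038,.004,-1)
    dist=np.linalg.norm(p-prev);prev=p
    arm.move_l(p,R,feed=max(dist/.55,.004))
    if t%36==0: print(t,arm.current_force().round(1),round(arm.current_width(),4),round(arm.current_t(),2))
print("flat",arm.current_force().round(1),arm.current_torque().round(2))
for k in range(8):
    p,R,G=tool(118,a,.038,.003-.001*k,-1); arm.move_l(p,R,feed=.01)
    f=arm.current_force(); print(k,f.round(1),round(p[2],4))
    if f[2]>8: break
print(arm.current_t())
cv2.imwrite("pics/side3.png",cv2.resize(arm.snapshot("side")[130:270,180:360,::-1],None,fx=3,fy=3,interpolation=2))
```

```text
w 0.05167634944475794 29.957882165908813 [-2.   0.5  2.6]
0 [-0.2  0.1 -5.4] 0.0515 7.65
36 [ 0.3 -0.3 -5.6] 0.052 9.75
72 [-0.4 -0.6 -4.8] 0.052 11.85
108 [ 0.5  0.7 -5.1] 0.0513 13.95
flat [ 0.6  0.1 -4.5] [ 1.23 -0.38 -0.01]
0 [ 0.2  0.3 -5.4] 0.0502
1 [-0.2 -0.3 -5.8] 0.0492
2 [ 0.1  0.4 -5.1] 0.0482
3 [ 0.1 -0.  -5.4] 0.0472
4 [-1.1  3.6  2.4] 0.0462
5 [-1.3  6.9  9.3] 0.0452
16.15
```

View pics/side3.png

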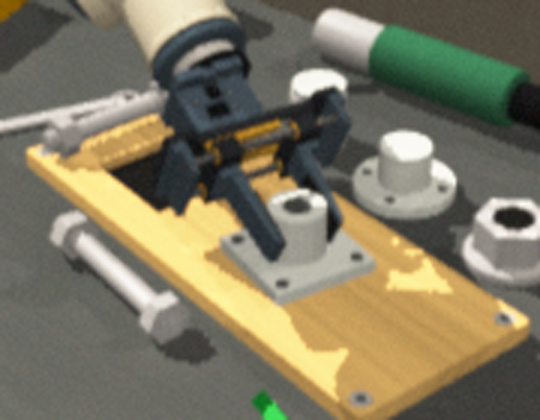

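The cover is flat on its flange, boss up, at about (297,235) in the crop. Now I release, back off and look down to measure its yaw and centre.

Run:
```python
from rig import arm
from h import *
import pickle
print("G",tool(118,62,.038,0,-1)[2])
arm.grip(.085)
d=arm.current_tool_rot()[:,2];p=arm.current_ee_pos()
p=p-.08*d;arm.move_l(p,feed=.15)
arm.move_l(p+[0,0,.08],feed=.2)
bx=np.array([.1948,.9808,0]);R=np.c_[np.cross(bx,-U),bx,-U]
arm.move_to([.62,-.13,.23],R)
c=arm.get_calibration("wrist");im=arm.snapshot("wrist");pickle.dump(c,open("w4.pkl","wb"))
cv2.imwrite("pics/w4.png",im[...,::-1]);print(arm.current_t(),arm.current_force().round(1))
cv2.imwrite("pics/w4v.png",cv2.resize(im[...,::-1],(800,600),interpolation=2))
```

```text
G [ 0.53836523 -0.10948382  0.056     ]
20.3833 [-0.1 -0.5  0.2]
```

View pics/w4v.png

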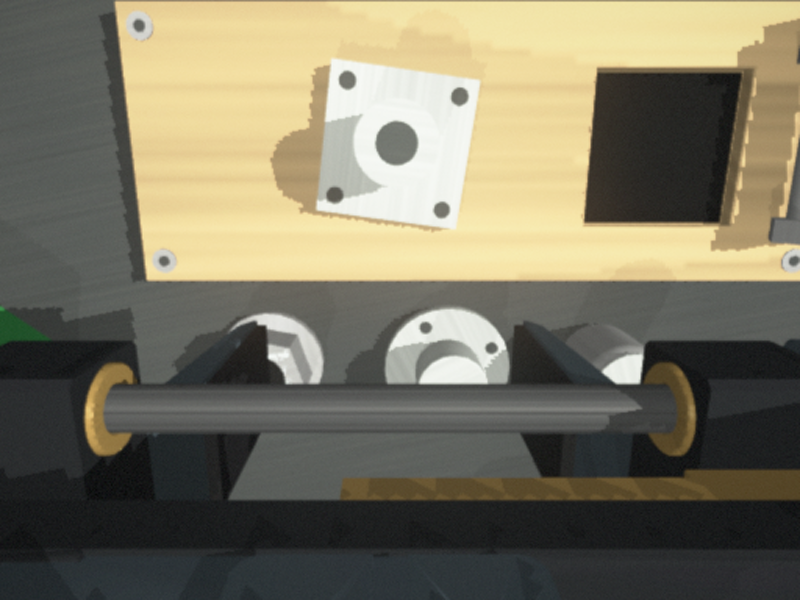

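The flange top corners are at (331,58), (480,79), (455,229) and (317,209). The pocket rim corners are at (597,68), (755,68), (731,224) and (585,223).

Run:
```python
from h import *
import pickle
c=pickle.load(open("w4.pkl","rb"));f=lambda u,v,z:onplane(c,(u*.64,v*.64),z)
for nm,z,pts in(("cover",.030,[(331,58),(480,79),(455,229),(317,209)]),("pocket",.018,[(597,68),(755,68),(731,224),(585,223)])):
    P=np.array([f(*p,z) for p in pts]);ang=lambda v:np.degrees(np.arctan2(v[1],v[0]))
    print(nm,P.mean(0).round(4),[round(np.linalg.norm(P[i]-P[i-1]),4) for i in range(4)],"x-edge heading",ang(P[1]-P[0]),ang(P[2]-P[3]),"y-edge+90",ang(P[3]-P[0])+90,ang(P[2]-P[1])+90)
```

```text
cover [ 0.5394 -0.1089  0.03  ] [np.float64(0.0995), np.float64(0.1), np.float64(0.1008), np.float64(0.0991)] x-edge heading 71.33064907877774 70.58213699453711 y-edge+90 71.49006693033257 70.99142874441506
pocket [0.5779 0.08   0.018 ] [np.float64(0.1057), np.float64(0.1084), np.float64(0.1064), np.float64(0.1075)] x-edge heading 78.77212013242703 78.37817851032824 y-edge+90 79.53956832665175 79.04683404109201
```

Both measurements agree: cover centre (0.5394, −0.1089) with heading 71.1°, pocket (0.5785, 0.0796) with heading 78.85°. Next I regrip vertically, slide and lower.

Run:
```python
from rig import arm
from h import *
def Rz(h):
    y=np.array([C(r(h)),S(r(h)),0]);return np.c_[np.cross(y,-U),y,-U]
z=.0352;cv=np.array([.5392,-.1090]);pk=np.array([.5785,.0796])
arm.move_to(np.r_[cv,.13],Rz(71.1))
arm.move_l(np.r_[cv,z+.02],feed=.15);arm.move_l(np.r_[cv,z],feed=.05)
print(arm.current_force().round(1))
arm.grip(.045);print("w",arm.current_width(),arm.current_force().round(1))
mid=cv+(pk-cv)*.25
arm.move_l(np.r_[mid,z+.0003],Rz(78.85),feed=.05)
arm.move_l(np.r_[pk,z+.0003],feed=.07)
print("over",arm.current_force().round(1),arm.current_torque().round(2),arm.current_t())
for k in range(1,14):
    arm.move_l(np.r_[pk,z-.001*k],feed=.02)
    f=arm.current_force();print(k,f.round(1),end=" ")
    if f[2]>8:break
print(arm.current_t(),arm.current_width())
a=arm.snapshot("side")[130:250,180:340,::-1];b=arm.snapshot("scene")[160:240,200:350,::-1]
cv2.imwrite("pics/m5.png",np.vstack([cv2.resize(a,(480,360),interpolation=2),cv2.resize(b,(480,240),interpolation=2)]))
```

```text
[ 0.1  0.1 -0.1]
w 0.05138319465080525 [-0.9 -0.8  2.6]
over [-0.9  0.1 -5.1] [ 0.04  0.03 -0.03] 26.1083
1 [-0.5 -0.4 -5.3] 2 [-0.3  0.2 -5.1] 3 [-0.1 -0.5 -5.3] 4 [ 0.8 -1.1 -5.6] 5 [ 1.   0.6 -5.8] 6 [-0.1  0.4 -6.4] 7 [-0.4 -0.6 -6.3] 8 [ 0.2  0.8 -5.1] 9 [-0.2 -0.5 -5.7] 10 [ 0.5 -0.7 -6.3] 11 [-0.2 -0.5 -5. ] 12 [-0.2 -0.8 -2.3] 13 [-5.2  0.7 16.2] 29.3583 0.05173289875083792
```

View pics/m5.png

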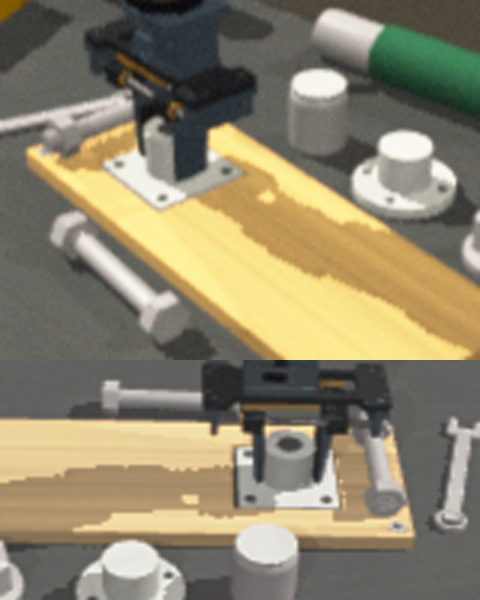

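The cover descended the full 12 mm freely and met the pocket floor, and the flange looks level with the board. Now I release, back off and verify.

Run:
```python
from rig import arm
from h import *
import pickle
p=arm.current_ee_pos()
arm.grip(.068);arm.move_l(p+[0,0,.06],feed=.08);arm.move_l(p+[0,0,.19],feed=.2)
p=arm.current_ee_pos();arm.move_l(p+[.07,-.01,0],feed=.2)
c=arm.get_calibration("wrist");im=arm.snapshot("wrist")[...,::-1];pickle.dump(c,open("w6.pkl","wb"));print(arm.current_t(),arm.current_force().round(1))
cv2.imwrite("pics/w6v.png",np.ascontiguousarray(cv2.resize(im,(800,600),interpolation=2)))
```

```text
32.1833 [-0.9 -0.5 -0.4]
```

View pics/w6v.png

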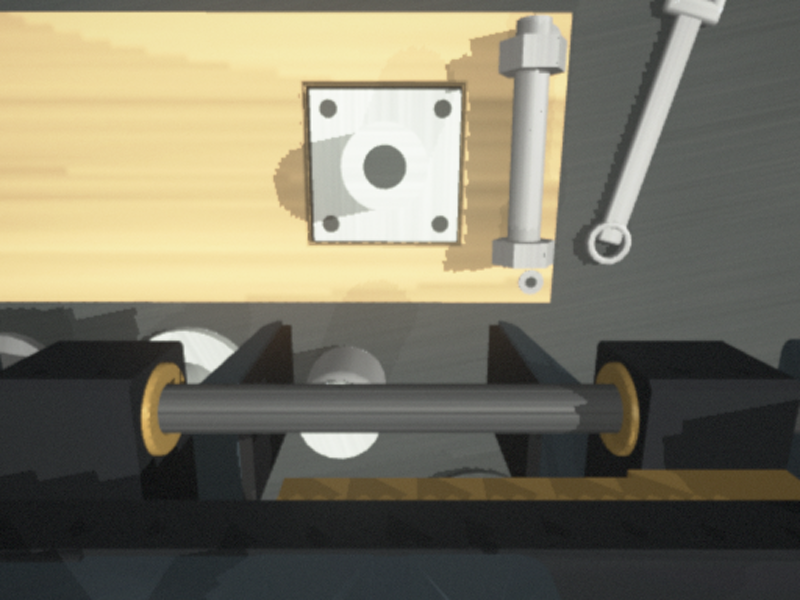

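The flange (310–462, 87–242) sits inside the pocket with a clear gap all round, square with the board. bolt_a and the wrench are undisturbed and the gripper is clear, so I hand it in.

```bash
python3 -c "
from rig import arm
print(arm.sign_off())"
```

```text
the job is handed in; nothing more can be done
None
```

The bearing cover was tipped onto its flange, slid along the board and lowered 12 mm to the pocket floor, with an even gap all round in the last picture; I handed it in at about 32 s, gripper clear.

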